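Scan the stock label of the oval plate

ROBOT

A 7-joint arm with a two-finger parallel gripper is mounted at the origin on the work surface. World frame = base frame: x ahead of the robot, y to its left, z up, the work surface at z = 0. Lengths are in m, angles in rad, forces in N, time in s.
With the tool pointing down it reaches from about 0.4 to 0.9 m from the base axis. Payload 5.5 kg.
Tool frame: the origin (TCP) lies at the very end of the fingers, on their centre line; the grasp point (between the pads) lies 19 mm behind it; z points along the fingers, y is the direction in which the jaws open and shut (so a half turn about z gives the same grasp; the last joint's range is limited). The gripper opens to 92 mm and grips with 3 to 60 N. Pads are 19 mm wide; open, the fingers measure 130 mm over their backs; the gripper's body (75 mm by 190 mm) begins 47 mm behind the grasp point.
Start: joints at [-0.97, 0.501, -0.427, 1.55, 0.221, 1.138, -0.21], TCP at [0.215, 0.613, 0.227] pointing down, gripper open.
Joint ranges: [-2.88, 2.88], [-0.31, 2.03], [-1.54, 1.56], [0.2, 2.42], [-1.41, 4.55], [0.19, 2.02], [-2.57, 2.57]. Speed limits (rad/s): [2.57, 2.57, 3.14, 3.14, 3.14, 3.14, 3.14].

INTERFACE

Orientations are given as a unit quaternion [x, y, z, w].
In Python, from workcell import arm, optics, job, nets gives the robot as it stands.
- The arm moves only by the tool carry_out, never from a script. Its arguments are lists of equal length, an entry for each row: "twist": the turn, a rotation vector about the tool's x, y, z in degrees, a list of three; "linear": the shift along the tool's x, y, z in cm, a list of three; "claw": the opening, from 0 (shut) to 1 (fully open). In form: {"twist": [[ax, ay, az], ...], "linear": [[dx, dy, dz], ...], "claw": [claw, ...]}. A call has exactly 10 rows; each row shifts and turns the pose as measured when the row begins, along the tool's axes as they then stand; what a row does not reach is not made up. A row lasts 1/10 s, in which the tool goes at most 50 mm and 8.59 degrees, less where a joint would pass 70% of its speed; a pose out of reach is approached as far as the arm can. A call with a gripper value outside its range is refused whole. The fingers move at their own pace and stop on an object; "newtons" is the grip in N (left out, the last holds). Time passes only in rows, so rows that do not move let the fingers close, or fill a call up. It gives the time, the measured TCP pose, the force and the opening at its end, in the units of the state.
- arm.observe(): the state, without advancing time (a new reading comes with each control period).
- optics.camera(name): name is "side" or "top"; returns a dict with "pixels" (420x560x3 uint8, red, green, blue), "fovy" (degrees; the focal length in pixels is half the picture's height over the tangent of half this angle, whatever the lens; pixels are square), "cx", "cy" (the principal point, pixels), "dist_coeffs" ([k1, k2, p1, p2, k3] as OpenCV has them; the pictures are not rectified), "pose" (4x4, takes a point from camera to world coordinates). Camera axes: x right, y up, looking along -z (the intrinsics and any distortion apply to the point x, -y, -z); pixel columns grow to the right and rows downward; lengths in m; the calibration is good to about 2 mm. A picture is of the moment at which its call begins. There is no depth.
- job.job_done(): hands the job in, once; it reports no verdict.
Trained networks look in a picture, given as the dict that the camera call returned (one of the last four; its "shot" number tells which), for a name from the list of things; names that differ only in an ending like _2 or _b are one class to them, and where a whole thing is asked for, a point or a joint stands for the part that bears it (a point fixed in the world has none). Each returns a list of dicts, best first, with "conf" (0 to 1); they miss things now and then, are a little off and sometimes report something else, mostly with a low value. They report only what shows in the picture. A call takes as long as a camera call. They do not tell look-alikes from the thing itself.
- nets.spot_in(target, picture): "pixel" ([row, column] in pixels, amid what is visible of it).
- nets.regions_of(target, picture): "pixels" (420x560 bool, what is visible of it) and "pixel" ([row, column] in pixels, amid what is visible of it).
- nets.place_of(target, picture): "pixel" ([row, column] in pixels: a listed point, or the origin of a listed thing).
The state is a dict: "time_s": time; "q": joint angles; "qvel": joint speeds; "tau": joint torques, N m; "position": TCP position; "eef_rot": TCP orientation; "wrist_force": force on the tool from outside, world axes, zero at the start; "wrist_torque": the same for the moment, N m; "width": finger opening in m.
Only numpy, scipy, OpenCV 4.12 (cv2) and the standard library are available. Lean on these libraries where they do the work, as an engineer would, in place of code of your own. Each camera call takes 0.05 s, during which the arm holds its last target. There are 200 camera calls.

TASK

Pick up the yellow stick scanner and aim its red window at the middle of the red-edged stock label, on the stand with the oval steel plate: about 10 cm away, looking squarely at the label, held still for a good two seconds. Then set the scanner down again (do not drop it) the right way up, lengthwise on its black charging pad, well inside the pad's edges, and let go, leaving the two stands, the cup, the graver and the tin where they are.

Things in the scene. Friction and masses are not known exactly. Their poses are not given: they have to be found in the camera images.
- scanner: Loose yellow stick scanner, 0.18 kg. Handle: bar 145 long x 30 wide x 32 mm high, x = -85 to +60. Origin: middle of the flat underside, 15 mm or less behind the balance point; x along the handle to the nose, z up. At the nose a black 36 mm wide head bent downward, x = 42 to 95, z = 3 to 57 mm. Grip it from above across the 30 mm, near the origin. It reads by itself, no trigger.
- window: Red scanning window on the head of the scanner, fixed to it. Origin: middle of the window's outer face, 80 mm ahead of and 13 mm above the scanner's origin. Its x axis is the line of sight: with the scanner level it runs forward and downward, 55 degrees (0.96 rad) below the horizontal. y is the scanner's y.
- pad: Fixed flat black rubber charging pad, 240 x 80 x 6 mm, with two green lines along its long edges. Origin: centre of its underside on the table; x along its length, z up. The scanner starts on it and goes back on it (its underside then 6 mm above the table), nose at either end.
- oval_label: The label to scan: red-edged white label with black bars, 40 x 60 mm, low on the slope of the stand with the oval steel plate. Origin: middle of the label, 45 mm above the table. z points out of the label, 35 degrees (0.61 rad) off vertical, leaning to the stand's front (-x of the stand); y is level along the 60 mm side, x up the slope.
- oval_stand: Loose wooden engraver's stand, 0.9 kg, 130 x 120 mm, 115 mm high at the back, with a board sloping at 35 degrees that carries an oval polished steel plate and the red-edged label. Origin: centre of its underside. The slope faces its -x side, where it is lowest; it starts roughly facing the robot. Do not move it.
- square_stand: Bystander: the same stand with a rectangular brass plate and a blue-edged label, which is not the one to scan. Origin and axes as for the other stand. The two may have changed places. Do not move it.
- cup: Bystander: lidded paper cup with a red sleeve, 80 mm across the lid, 113 mm high, behind and between the stands. Origin: centre of its underside.
- graver: Bystander: a wooden-handled steel graver lying on the table to the robot's right, about 200 mm long. Origin about its middle, x towards its steel tip.
- tin: Bystander: small aluminium tin, 60 mm across, 45 mm high, on the table to the robot's left. Origin: centre of its underside.
Not all that is in view belongs to the job. What is shaped like the oval_stand but turquoise is not meant.

How it is judged:
By the outcome, as a careful person would: the job done as asked, in the order asked, and still so for the second after the job is handed in, with the robot touching nothing.
It also fails if it takes over 56 s, if anything falls off the work surface, if the arm or the gripper's body presses on something with over 40 N, if the wrist force passes 120 N, or if a joint passes its speed limit or range.

## Working session

There is one attempt and no reset: what is moved stays moved. The work goes in short steps, Python scripts to look and compute and a tool call to move; the robot and the scene stay as the last step left them, time stands still between calls to the robot, and variables do not carry over. Pictures are saved under pics/ and viewed, about 8 in all and at most 12, crops included, and the job is handed in when it is done.

Besides the shell and the picture viewer there is one more tool, called after ">>>" in YAML: its name, and indented under it one key for each argument. carry_out: Moves the arm, as the interface text tells. Its arguments: {"type":"object","properties":{"twist":{"type":"array","items":{"type":"array","items":{"type":"number"}}},"linear":{"type":"array","items":{"type":"array","items":{"type":"number"}}},"claw":{"type":"array","items":{"type":"number"}},"newtons":{"type":"number"}},"required":["twist","linear","claw"]}

```bash
mkdir -p pics; cat > h.py <<'E'
import numpy as np, cv2
from scipy.spatial.transform import Rotation as R
from workcell import arm, optics, job, nets
def K(p):
    f=p["pixels"].shape[0]/2/np.tan(np.radians(p["fovy"])/2)
    return np.array([[f,0,p["cx"]],[0,f,p["cy"]],[0,0,1.]]), np.array(p["dist_coeffs"],float)
def ray(p,rc):
    k,d=K(p); u=cv2.undistortPoints(np.array([[[rc[1],rc[0]]]],float),k,d,None,None)[0,0]
    T=np.array(p["pose"]); v=T[:3,:3]@np.array([u[0],-u[1],-1]); return T[:3,3],v
def onz(p,rc,z):
    o,v=ray(p,rc); return o+v*(z-o[2])/v[2]
def proj(p,P):
    k,d=K(p); T=np.array(p["pose"]); q=(np.atleast_2d(P)-T[:3,3])@T[:3,:3]; q=q*[1,-1,-1]
    return cv2.projectPoints(q.astype(float),np.zeros(3),np.zeros(3),k,d)[0][:,0,::-1]
def tri(p1,a,p2,b):
    o1,v1=ray(p1,a);o2,v2=ray(p2,b)
    A=np.c_[v1,-v2]; s=np.linalg.lstsq(A,o2-o1,rcond=None)[0]
    x,y=o1+v1*s[0],o2+v2*s[1]; return (x+y)/2,np.linalg.norm(x-y)
def save(p,n): cv2.imwrite(f"pics/{n}.png",p["pixels"][:,:,::-1])
E
python3 - <<'E'
from h import *
a=optics.camera("top");b=optics.camera("side")
save(a,"top0");save(b,"side0")
for n in["scanner","window","pad","oval_label","oval_stand","square_stand","cup","graver","tin"]:
    for k,p in(("t",a),("s",b)):
        print(n,k,[(np.round(r["pixel"]).tolist(),round(r["conf"],2)) for r in nets.place_of(n,p)[:3]])
print(np.round(a["pose"],3),np.round(b["pose"],3),a["fovy"],b["fovy"]); s=arm.observe();print(s["position"],s["eef_rot"],s["time_s"],s["width"])
E
```

```text
scanner t [([223.0, 240.0], 0.98), ([111.0, 283.0], 0.26)]
scanner s [([208.0, 231.0], 0.85)]
window t []
window s [([154.0, 276.0], 0.16)]
pad t [([224.0, 244.0], 0.83), ([146.0, 188.0], 0.21)]
pad s [([208.0, 227.0], 0.95)]
oval_label t [([277.0, 156.0], 0.9), ([145.0, 189.0], 0.75), ([257.0, 318.0], 0.66)]
oval_label s [([248.0, 224.0], 0.6), ([154.0, 277.0], 0.57), ([167.0, 159.0], 0.53)]
oval_stand t [([289.0, 152.0], 0.89), ([264.0, 335.0], 0.71)]
oval_stand s [([183.0, 147.0], 0.77), ([278.0, 225.0], 0.76), ([166.0, 290.0], 0.69)]
square_stand t [([130.0, 379.0], 0.96), ([224.0, 242.0], 0.37)]
square_stand s [([268.0, 392.0], 0.87)]
cup t [([111.0, 282.0], 0.67)]
cup s [([203.0, 355.0], 0.78)]
graver t []
graver s [([355.0, 278.0], 0.86)]
tin t [([221.0, 152.0], 0.81), ([221.0, 236.0], 0.32)]
tin s [([169.0, 204.0], 0.92), ([156.0, 276.0], 0.23)]
[[-0.017  0.998 -0.057  0.451]
 [-1.    -0.016  0.018  0.018]
 [ 0.017  0.057  0.998  1.299]
 [ 0.     0.     0.     1.   ]] [[ 0.911  0.248 -0.329  0.147]
 [-0.412  0.526 -0.744 -0.88 ]
 [-0.012  0.814  0.581  0.743]
 [ 0.     0.     0.     1.   ]] 44.948341004520984 46.03706749525175
[0.21536437 0.61328693 0.22673556] [ 1.68071171e-01  9.85774863e-01  2.51187425e-05 -3.23906874e-05] 1.0 0.0919639412158648
```

View pics/top0.png

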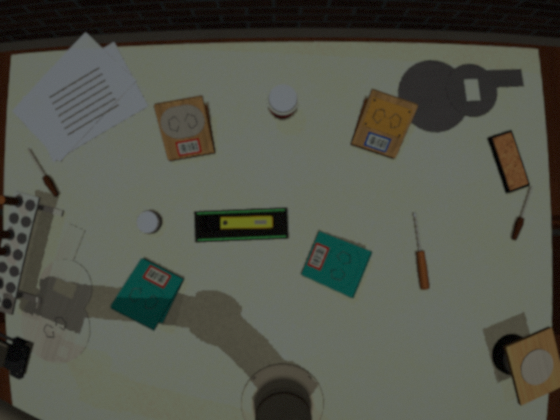

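View pics/side0.png

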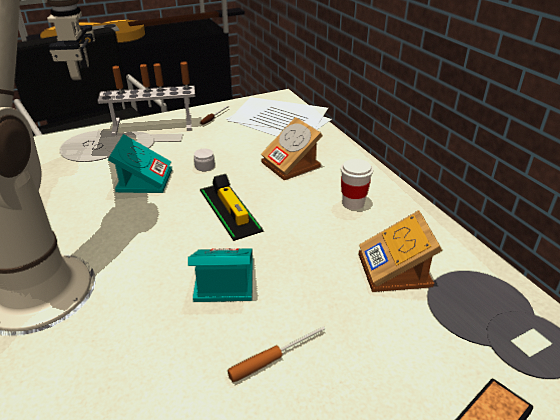

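Top: wooden oval stand at about (128,184), its red label at (147,188). Scanner on the pad at (223,243), with its black head at the left (+y) end. The turquoise stands are decoys.

```bash
cat > m.py <<'E'
from h import *
from scipy.optimize import least_squares
a=optics.camera("top");b=optics.camera("side")
def mask(p,fn,box):
    h=cv2.cvtColor(p["pixels"],cv2.COLOR_RGB2HSV).astype(int); m=fn(h[...,0],h[...,1],h[...,2])
    z=np.zeros_like(m); r0,r1,c0,c1=box; z[r0:r1,c0:c1]=m[r0:r1,c0:c1]; return z.astype(np.uint8)
def quad(m):
    c=max(cv2.findContours(m,cv2.RETR_EXTERNAL,cv2.CHAIN_APPROX_NONE)[0],key=cv2.contourArea)
    return c
red=lambda h,s,v:((h<6)|(h>172))&(s>120)&(v>60)
yel=lambda h,s,v:(h>20)&(h<35)&(s>150)&(v>60)
blk=lambda h,s,v:(v<40)
grn=lambda h,s,v:(h>45)&(h<80)&(s>100)&(v>40)
for nm,fn,bt,bs in(("label",red,(132,162,170,208),(142,170,260,295)),("yellow",yel,(205,240,195,290),(170,240,200,265)),("green",grn,(195,252,180,300),(170,245,190,275))):
    for k,p,bx in(("t",a,bt),("s",b,bs)):
        m=mask(p,fn,bx); pts=np.argwhere(m)
        if len(pts)<5: print(nm,k,len(pts)); continue
        r=cv2.minAreaRect(pts[:,::-1].astype(np.float32))
        print(nm,k,len(pts),np.round(cv2.boxPoints(r)[:,::-1],1).tolist())
def crop(p,r0,r1,c0,c1,s): return cv2.resize(cv2.convertScaleAbs(p["pixels"][r0:r1,c0:c1,::-1],alpha=1.8 if p is a else 1),None,fx=s,fy=s,interpolation=cv2.INTER_CUBIC)
A=crop(a,90,250,140,300,5)[:, :]
A=cv2.resize(A,(590,590)); cv2.imwrite("pics/ct.png",A)
B=crop(b,110,250,190,330,4); cv2.imwrite("pics/cs.png",B)
E
python3 m.py
```

```text
label t 56 [[142.1999969482422, 175.6999969482422], [138.1999969482422, 198.10000610351562], [151.3000030517578, 200.5], [155.39999389648438, 178.10000610351562]]
label s 63 [[155.89999389648438, 267.29998779296875], [145.0, 276.3999938964844], [154.3000030517578, 287.6000061035156], [165.1999969482422, 278.5]]
yellow t 567 [[216.0, 220.0], [216.0, 272.0], [228.0, 272.0], [228.0, 220.0]]
yellow s 495 [[191.0, 215.0], [182.5, 227.6999969482422], [218.8000030517578, 251.8000030517578], [227.1999969482422, 239.1999969482422]]
green t 492 [[211.8000030517578, 195.89999389648438], [208.39999389648438, 284.0], [237.5, 285.1000061035156], [240.89999389648438, 197.0]]
green s 223 [[189.5, 200.1999969482422], [173.60000610351562, 223.5], [227.6999969482422, 260.5], [243.60000610351562, 237.1999969482422]]
```

View pics/ct.png

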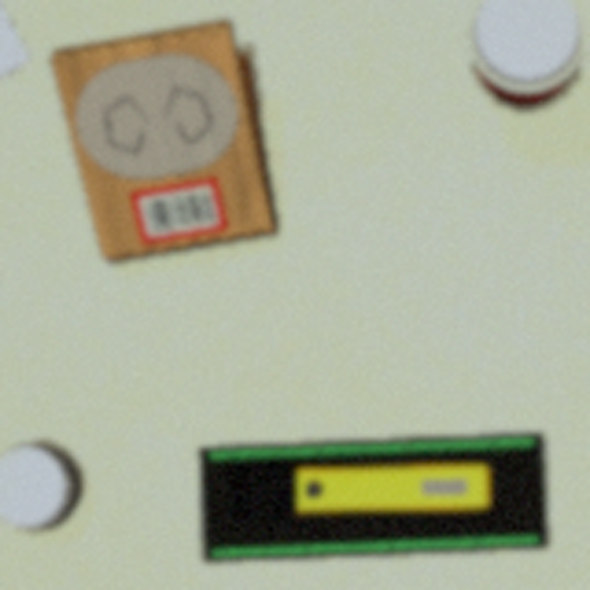

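View pics/cs.png

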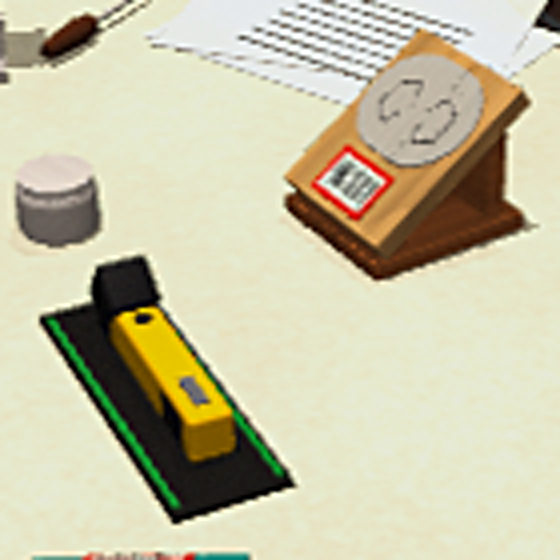

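```bash
cat > fit.py <<'E'
from h import *
from scipy.optimize import least_squares
a=optics.camera("top");b=optics.camera("side")
ct=lambda L:np.array([[90+(y+.5)/3.6875-.5,140+(x+.5)/3.6875-.5] for x,y in L])
cs=lambda L:np.array([[110+(y+.5)/4-.5,190+(x+.5)/4-.5] for x,y in L])
def fit(M,T,S,x0,it=range(99),is_=range(99)):
    M=np.array(M)
    def pts(q):
        c,s=np.cos(q[2]),np.sin(q[2]); return M@np.array([[c,s,0],[-s,c,0],[0,0,1]])+[q[0],q[1],0]
    def f(q):
        P=pts(q); e=[]
        if T is not None: e.append(proj(a,P)-T)
        if S is not None: e.append(proj(b,P)-S)
        return np.concatenate(e).ravel()
    r=least_squares(f,x0); return np.round(r.x,4),np.round(np.abs(r.fun).max(),2)
c,s=np.cos(.6109),np.sin(.6109)
lab=[[u*.02*c,v*.03,.045+u*.02*s] for u,v in((1,1),(1,-1),(-1,-1),(-1,1))]
LT=ct([(133,190),(217,178),(228,230),(144,243)]);LS=cs([(348,147),(393,182),(362,220),(313,182)])
for T,S in((LT,LS),(LT,None),(None,LS)): print("label",fit(lab,T,S,[.65,.15,0]))
pad=[[.12,-.04,.006],[-.12,-.04,.006],[-.12,.04,.006],[.12,.04,.006]]  # x toward +y: left in top
# yaw ~ +90deg: x->+y, y->-x ; left-top corner: x=+.12, far(+X) => y=-.04
PT=ct([(201,449),(541,434),(548,545),(207,560)]);PS=cs([(42,319),(110,255),(294,486),(175,523)])
print("pad",fit(pad,PT,None,[.45,.1,1.57]))
sc=[[-.085,-.015,.038],[-.085,.015,.038],[.042,.015,.038],[.042,-.015,.038]]
ST=ct([(491,462),(492,512),(296,515),(294,465)])
print("scan",fit(sc,ST,None,[.45,.1,1.57]),"tail",fit(sc[:2],ST[:2],None,[.45,.1,1.57]))
S2=cs([(235,412),(188,425)]); print("tail both",fit(sc[:2],ST[:2],S2,[.45,.1,1.57]))
E
python3 fit.py
```

```text
label (array([0.6601, 0.2243, 0.1345]), np.float64(1.93))
label (array([0.6586, 0.225 , 0.1239]), np.float64(0.51))
label (array([0.6619, 0.2234, 0.1516]), np.float64(1.04))
pad (array([0.4628, 0.098 , 1.6012]), np.float64(0.97))
scan (array([0.468 , 0.1044, 1.5716]), np.float64(1.3)) tail (array([0.4677, 0.1017, 1.5747]), np.float64(0.74))
tail both (array([0.4693, 0.101 , 1.5728]), np.float64(1.3))
```

Scanner is about (0.468, 0.102) with yaw 1.573. Label is about (0.660, 0.224, 0.045) with stand yaw 0.13, so the scan pose is the scanner held level. Moving to hover above the scanner.

>>> carry_out:
  twist:
    - [0, 0, 0]
    - [0, 0, 0]
    - [0, 0, 0]
    - [0, 0, 0]
    - [0, 0, 0]
    - [0, 0, 0]
    - [0, 0, 0]
    - [0, 0, 0]
    - [0, 0, 0]
    - [0, 0, 0]
  linear:
    - [-3.4, -3.3, 0.3]
    - [-3.4, -3.3, 0.3]
    - [-3.4, -3.3, 0.3]
    - [-3.4, -3.3, 0.3]
    - [-3.4, -3.3, 0.3]
    - [-3.4, -3.3, 0.3]
    - [-3.4, -3.3, 0.3]
    - [-3.4, -3.3, 0.3]
    - [-3.4, -3.3, 0.3]
    - [-3.4, -3.3, 0.3]
  claw: [0.8, 0.8, 0.8, 0.8, 0.8, 0.8, 0.8, 0.8, 0.8, 0.8]

```text
time_s: 2.2
position: [0.4307, 0.1842, 0.1946]
eef_rot: [0.161, 0.987, 0.005, -0.0]
wrist_force: [0.8, -0.0, -0.5]
width: 0.0732
```

>>> carry_out:
  twist:
    - [0, 0, 7.1]
    - [0, 0, 7.1]
    - [0, 0, 7.1]
    - [0, 0, 7.1]
    - [0, 0, 7.1]
    - [0, 0, 7.1]
    - [0, 0, 7.1]
    - [0, 0, 7.1]
    - [0, 0, 7.1]
    - [0, 0, 7.1]
  linear:
    - [0, 0, 0]
    - [0, 0, 0]
    - [0, 0, 0]
    - [0, 0, 0]
    - [0, 0, 0]
    - [0, 0, 0]
    - [0, 0, 0]
    - [0, 0, 0]
    - [0, 0, 0]
    - [0, 0, 0]
  claw: [0.8, 0.8, 0.8, 0.8, 0.8, 0.8, 0.8, 0.8, 0.8, 0.8]

```text
time_s: 3.2
position: [0.4358, 0.1738, 0.1961]
eef_rot: [0.727, 0.687, 0.005, -0.001]
wrist_force: [0.0, -0.3, 0.6]
width: 0.073
```

```bash
cat >> h.py <<'E'
def to(target,Rt):
    "shift (cm) and twist (deg) in tool axes from the measured pose to a target"
    s=arm.observe(); Rc=R.from_quat(s["eef_rot"])
    print("t",round(s["time_s"],2),"pos",np.round(s["position"],4),"w",round(s["width"],4),"F",np.round(s["wrist_force"],1),"q",np.round(s["q"],2))
    print("lin",np.round(Rc.inv().apply(np.array(target)-s["position"])*100,2),"twist",np.round((Rc.inv()*Rt).as_rotvec(True),2))
def down(ty): # tool pointing down, tool y at world angle ty
    c,s=np.cos(ty),np.sin(ty); y=[c,s,0]; z=[0,0,-1.]; x=np.cross(y,z); return R.from_matrix(np.c_[x,y,z])
E
python3 -c "
from h import *
to([.468,.107,.16],down(1.573-np.pi/2))"
```

```text
t 3.2 pos [0.4358 0.1738 0.1961] w 0.073 F [ 0.  -0.3  0.6] q [-0.35  0.18 -0.09  2.04  0.01  0.91 -0.5 ]
lin [-6.52  3.56  3.58] twist [ 0.35 -0.47 -3.32]
```

>>> carry_out:
  twist:
    - [0.1, -0.1, -0.6]
    - [0.1, -0.1, -0.6]
    - [0.1, -0.1, -0.7]
    - [0, -0.1, -0.7]
    - [0, -0.1, -0.7]
    - [0, 0, 0]
    - [0, 0, 0]
    - [0, 0, 0]
    - [0, 0, 0]
    - [0, 0, 0]
  linear:
    - [-1.1, 0.6, 0.6]
    - [-1.1, 0.6, 0.6]
    - [-1.1, 0.6, 0.6]
    - [-1.1, 0.6, 0.6]
    - [-1.1, 0.6, 0.6]
    - [-1.0, 0.6, 0.6]
    - [0, 0, 2]
    - [0, 0, 2]
    - [0, 0, 2]
    - [0, 0, 0]
  claw: [0.8, 0.8, 0.8, 0.8, 0.8, 0.8, 0.8, 0.8, 0.8, 0.8]

```text
time_s: 4.2
position: [0.475, 0.1069, 0.0994]
eef_rot: [0.707, 0.707, 0.004, 0.002]
wrist_force: [-1.0, -0.3, 0.7]
width: 0.0734
```

```bash
python3 -c "
from h import *
to([.468,.107,.013],down(1.573-np.pi/2))
b=optics.camera('side'); c=b['pixels'][110:270,150:310,::-1]; cv2.imwrite('pics/c2.png',cv2.resize(c,None,fx=3.5,fy=3.5,interpolation=cv2.INTER_CUBIC))"
```

```text
t 4.2 pos [0.475  0.1069 0.0994] w 0.0734 F [-1.  -0.3  0.7] q [-0.24  0.36 -0.04  2.08  0.02  0.7  -0.3 ]
lin [-0.01 -0.77  8.64] twist [ 0.49 -0.13 -0.08]
```

View pics/c2.png

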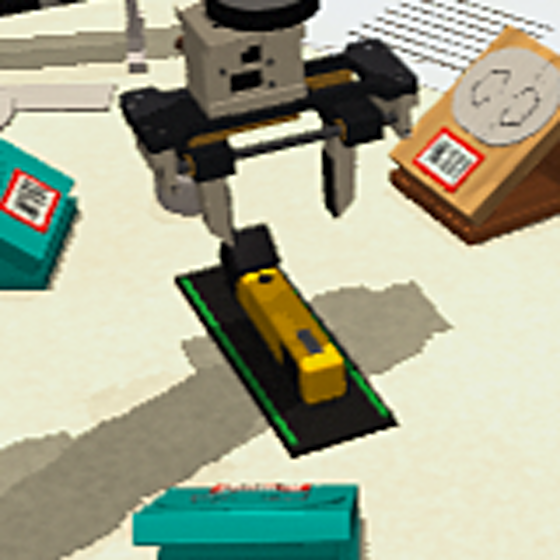

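The fingers straddle the handle line, so I'll descend.

>>> carry_out:
  twist:
    - [0.3, -0.1, 0]
    - [0.2, 0, 0]
    - [0, 0, 0]
    - [0, 0, 0]
    - [0, 0, 0]
    - [0, 0, 0]
    - [0, 0, 0]
    - [0, 0, 0]
    - [0, 0, 0]
    - [0, 0, 0]
  linear:
    - [0, -0.3, 0.5]
    - [0, -0.3, 1.2]
    - [0, -0.2, 1.4]
    - [0, 0, 1.4]
    - [0, 0, 1.4]
    - [0, 0, 1.2]
    - [0, 0, 0.9]
    - [0, 0, 0.6]
    - [0, 0, 0]
    - [0, 0, 0]
  claw: [0.8, 0.8, 0.8, 0.8, 0.8, 0.8, 0.8, 0.8, 0.8, 0.8]

```text
time_s: 5.25
position: [0.4718, 0.1094, 0.0136]
eef_rot: [0.707, 0.708, 0.005, 0.002]
wrist_force: [-0.0, -0.3, 0.9]
width: 0.0732
```

```bash
python3 -c "
from h import *
to([.468,.107,.013],down(1.573-np.pi/2))"
```

```text
t 5.25 pos [0.4718 0.1094 0.0136] w 0.0732 F [-0.  -0.3  0.9] q [-0.25  0.51 -0.03  2.11  0.03  0.51 -0.31]
lin [-0.24 -0.38  0.06] twist [ 0.56 -0.22 -0.03]
```

>>> carry_out:
  twist:
    - [0.3, -0.1, 0]
    - [0.3, -0.1, 0]
    - [0, 0, 0]
    - [0, 0, 0]
    - [0, 0, 0]
    - [0, 0, 0]
    - [0, 0, 0]
    - [0, 0, 0]
    - [0, 0, 0]
    - [0, 0, 0]
  linear:
    - [-0.1, -0.2, 0]
    - [-0.1, -0.2, 0]
    - [0, 0, 0]
    - [0, 0, 0]
    - [0, 0, 0]
    - [0, 0, 0]
    - [0, 0, 0]
    - [0, 0, 0]
    - [0, 0, 0]
    - [0, 0, 0]
  claw: [0.8, 0.8, 0.8, 0.6, 0.5, 0.4, 0.3, 0.2, 0.2, 0.2]
  newtons: 30

```text
time_s: 6.25
position: [0.4693, 0.1075, 0.0155]
eef_rot: [0.707, 0.708, 0.001, 0.0]
wrist_force: [-0.7, -0.6, 0.3]
width: 0.0299
```

```bash
python3 -c "
from h import *
to([.468,.107,.013],down(1.573-np.pi/2))"
```

```text
t 6.25 pos [0.4693 0.1075 0.0155] w 0.0299 F [-0.7 -0.6  0.3] q [-0.25  0.51 -0.03  2.11  0.03  0.52 -0.31]
lin [-0.05 -0.13  0.25] twist [ 0.14 -0.06 -0.05]
```

Gripped at 29.9 mm. Lifting.

>>> carry_out:
  twist:
    - [0, 0, 0]
    - [0, 0, 0]
    - [0, 0, 0]
    - [0, 0, 0]
    - [0, 0, 0]
    - [0, 0, 0]
    - [0, 0, 0]
    - [0, 0, 0]
    - [0, 0, 0]
    - [0, 0, 0]
  linear:
    - [0, 0, -0.5]
    - [0, 0, -1]
    - [0, 0, -1.5]
    - [0, 0, -1.8]
    - [0, 0, -1.8]
    - [0, 0, -1.8]
    - [0, 0, -1.5]
    - [0, 0, -1]
    - [0, 0, -0.5]
    - [0, 0, 0]
  claw: [0.2, 0.2, 0.2, 0.2, 0.2, 0.2, 0.2, 0.2, 0.2, 0.2]

```text
time_s: 7.25
position: [0.4663, 0.1067, 0.1372]
eef_rot: [0.707, 0.708, -0.0, -0.0]
wrist_force: [-0.7, 0.1, -2.4]
width: 0.03
```

```bash
cat > sc.py <<'E'
from h import *
P0=np.array([.4693,.1075,.0155]); R0=R.from_quat([.707,.708,.001,0]); S0=np.array([.4685,.102,.006]); Y0=1.572
off=R0.inv().apply(S0-P0); Roff=R0.inv()*R.from_euler('z',Y0)   # scanner in tool
L=np.array([.660,.224,.045]); ya=.132; c,s=np.cos(.6109),np.sin(.6109)
n=R.from_euler('z',ya).apply([-s,0,c])
def tcp(So,Rs):
    Rt=Rs*Roff.inv(); return So-Rt.apply(off),Rt
def scan():
    Rs=R.from_euler('z',ya); return tcp(L+.1*n-Rs.apply([.08,0,.013]),Rs)
def aim():
    st=arm.observe(); Rt=R.from_quat(st["eef_rot"]); Rs=Rt*Roff; So=np.array(st["position"])+Rt.apply(off)
    w=So+Rs.apply([.08,0,.013]); d=Rs.apply([np.cos(.9599),0,-np.sin(.9599)])
    k=((L-w)@n)/(d@n); h=w+k*d
    print("scanner",np.round(So,4),"euler zyx",np.round(Rs.as_euler('ZYX',True),2),"dist",round(k,4),"miss",np.round(h-L,4),"angle",round(np.degrees(np.arccos(-d@n)),2))
E
python3 -c "
from sc import *
to(*scan()); print(scan()[0]);aim()"
```

```text
t 7.25 pos [0.4663 0.1067 0.1372] w 0.03 F [-0.7  0.1 -2.4] q [-0.24  0.29 -0.04  2.06  0.02  0.79 -0.29]
lin [9.9  6.32 1.38] twist [-1.700e-01  4.000e-02  8.252e+01]
[0.52939182 0.20584519 0.12341321]
scanner [0.4655 0.1012 0.1278] euler zyx [9.008e+01 7.000e-02 1.300e-01] dist 0.2695 miss [-0.1953  0.1115 -0.1253] angle 44.5
```

>>> carry_out:
  twist:
    - [0, 0, 5]
    - [0, 0, 8]
    - [0, 0, 8.5]
    - [0, 0, 8.5]
    - [0, 0, 8.5]
    - [0, 0, 8.5]
    - [0, 0, 8.5]
    - [0, 0, 8.5]
    - [0, 0, 8.5]
    - [0, 0, 6]
  linear:
    - [0, 0, 0]
    - [0, 0, 0]
    - [0, 0, 0]
    - [0, 0, 0]
    - [0, 0, 0]
    - [0, 0, 0]
    - [0, 0, 0]
    - [0, 0, 0]
    - [0, 0, 0]
    - [0, 0, 0]
  claw: [0.2, 0.2, 0.2, 0.2, 0.2, 0.2, 0.2, 0.2, 0.2, 0.2]

```text
time_s: 8.25
position: [0.4597, 0.1047, 0.1295]
eef_rot: [0.996, 0.089, -0.008, 0.002]
wrist_force: [0.1, -0.7, -1.6]
width: 0.0298
```

```bash
python3 -c "
from sc import *
to(*scan())"
```

```text
t 8.25 pos [0.4597 0.1047 0.1295] w 0.0298 F [ 0.1 -0.7 -1.6] q [-0.46  0.3   0.21  2.08 -0.09  0.79 -1.59]
lin [ 8.66 -8.72  0.45] twist [0.06 1.   2.63]
```

>>> carry_out:
  twist:
    - [0, 0.2, 0.5]
    - [0, 0.2, 0.5]
    - [0, 0.2, 0.5]
    - [0, 0.2, 0.5]
    - [0, 0.2, 0.4]
    - [0, 0, 0]
    - [0, 0, 0]
    - [0, 0, 0]
    - [0, 0, 0]
    - [0, 0, 0]
  linear:
    - [0.6, -0.6, 0]
    - [1.1, -1.1, 0.1]
    - [1.3, -1.3, 0.1]
    - [1.4, -1.4, 0.1]
    - [1.4, -1.4, 0.1]
    - [1.2, -1.2, 0]
    - [0.9, -0.9, 0]
    - [0.6, -0.6, 0]
    - [0, 0, 0]
    - [0, 0, 0]
  claw: [0.2, 0.2, 0.2, 0.2, 0.2, 0.2, 0.2, 0.2, 0.2, 0.2]

```text
time_s: 9.25
position: [0.5358, 0.2176, 0.1197]
eef_rot: [0.997, 0.076, 0.0, -0.0]
wrist_force: [-0.3, -0.9, -2.4]
width: 0.0298
```

```bash
python3 -c "
from sc import *
to(*scan());aim()
b=optics.camera('side'); a=optics.camera('top')
st=arm.observe(); Rt=R.from_quat(st['eef_rot']); Rs=Rt*Roff; So=np.array(st['position'])+Rt.apply(off)
M=np.array([[-.085,-.015,0],[-.085,-.015,.032],[-.085,.015,.032],[.042,-.015,.032],[.042,.015,.032],[.08,0,.013],[.095,-.018,.03]])
W=Rs.apply(M)+So
for p,n,sc,o in((b,'b',4,(90,200)),(a,'a',5,(110,130))):
    im=cv2.resize(cv2.convertScaleAbs(p['pixels'][o[0]:o[0]+130,o[1]:o[1]+140,::-1],alpha=1 if n=='b' else 1.8),None,fx=sc,fy=sc,interpolation=cv2.INTER_CUBIC)
    for q in proj(p,np.vstack([W,L])): cv2.circle(im,(int((q[1]-o[1]+.5)*sc),int((q[0]-o[0]+.5)*sc)),2,(255,0,255),-1)
    cv2.imwrite(f'pics/s{n}.png',im)
"
```

```text
t 9.25 pos [0.5358 0.2176 0.1197] w 0.0298 F [-0.3 -0.9 -2.4] q [-0.57  0.47  0.18  1.84 -0.11  0.84 -1.76]
lin [-0.81  1.07 -0.37] twist [-0.09  0.07  1.17]
scanner [0.5302 0.2176 0.1102] euler zyx [8.73 0.07 0.09] dist 0.0924 miss [0.0016 0.0139 0.0024] angle 0.75
```

View pics/sb.png

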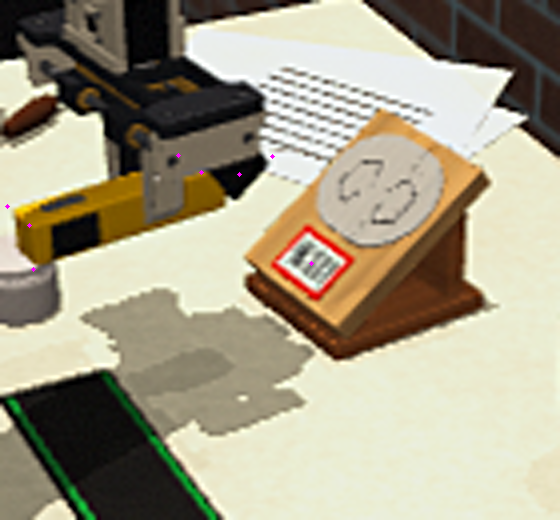

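View pics/sa.png

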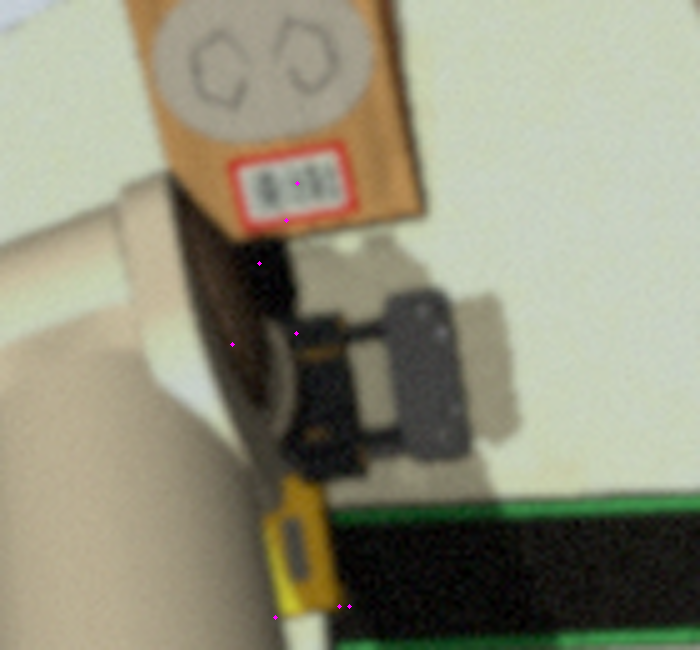

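Overlay in the side view is about 3 px off, while the top one (taken 0.1 s later) agrees, so the arm was probably still settling. Reread the state.

```bash
python3 -c "
from sc import *
to(*scan());aim()"
```

```text
t 9.35 pos [0.5356 0.2171 0.1199] w 0.0299 F [ 0.3 -0.1 -1.7] q [-0.57  0.47  0.18  1.84 -0.11  0.84 -1.76]
lin [-0.79  1.02 -0.35] twist [-0.09  0.06  1.12]
scanner [0.5301 0.2171 0.1104] euler zyx [8.68 0.06 0.09] dist 0.0927 miss [0.0016 0.0133 0.0024] angle 0.72
```

>>> carry_out:
  twist:
    - [0, 0, 0.3]
    - [0, 0, 0.3]
    - [0, 0, 0.3]
    - [0, 0, 0.2]
    - [0, 0, 0]
    - [0, 0, 0]
    - [0, 0, 0]
    - [0, 0, 0]
    - [0, 0, 0]
    - [0, 0, 0]
  linear:
    - [-0.2, 0.3, -0.1]
    - [-0.2, 0.3, -0.1]
    - [-0.2, 0.2, -0.1]
    - [-0.2, 0.2, -0.1]
    - [0, 0, 0]
    - [0, 0, 0]
    - [0, 0, 0]
    - [0, 0, 0]
    - [0, 0, 0]
    - [0, 0, 0]
  claw: [0.2, 0.2, 0.2, 0.2, 0.2, 0.2, 0.2, 0.2, 0.2, 0.2]

```text
time_s: 10.35
position: [0.5281, 0.2025, 0.125]
eef_rot: [0.998, 0.064, 0.0, 0.0]
wrist_force: [0.1, -0.5, -1.9]
width: 0.0297
```

```bash
cat > ov.py <<'E'
import sys
from sc import *
b=optics.camera('side'); st=arm.observe(); Rt=R.from_quat(st['eef_rot']); Rs=Rt*Roff; So=np.array(st['position'])+Rt.apply(off)
to(*scan());aim()
M=np.array([[-.085,-.015,0],[-.085,-.015,.032],[-.085,.015,.032],[-.085,.015,0],[.042,-.015,.032],[.042,-.015,0]])
W=Rs.apply(M)+So; o=(115,195); sc=10
im=cv2.resize(b['pixels'][o[0]:o[0]+55,o[1]:o[1]+75,::-1],None,fx=sc,fy=sc,interpolation=cv2.INTER_CUBIC)
for q in proj(b,W): cv2.circle(im,(int((q[1]-o[1]+.5)*sc),int((q[0]-o[0]+.5)*sc)),3,(255,0,255),-1)
tip=proj(b,[st['position']])[0]; cv2.circle(im,(int((tip[1]-o[1]+.5)*sc),int((tip[0]-o[0]+.5)*sc)),4,(255,255,0),-1)
print(proj(b,W).round(1).tolist(), proj(b,[[-.0,0,0]]))
cv2.imwrite(sys.argv[1],im)
# initial residual check
W0=R.from_euler('z',Y0).apply(M[1:3])+S0
print("initial tail pred",proj(b,W0).round(1).tolist(),"seen",[[110+425.5/4-.5 if i else 0 for i in(1,)]])
E
python3 ov.py pics/o1.png
```

```text
t 10.4 pos [0.528  0.2025 0.125 ] w 0.0301 F [ 0.6  0.3 -2.7] q [-0.57  0.44  0.19  1.87 -0.11  0.84 -1.76]
lin [ 0.18 -0.31  0.16] twist [-0.07  0.06 -0.26]
scanner [0.5225 0.2026 0.1155] euler zyx [7.3  0.06 0.07] dist 0.1023 miss [-0.0001 -0.0037 -0.0004] angle 0.11
[[158.1, 206.1], [146.9, 205.0], [142.0, 199.9], [153.1, 201.0], [134.0, 249.4], [144.9, 249.9]] [[290.39771683  36.13152684]]
initial tail pred [[212.5, 247.3], [215.7, 235.6]] seen [[215.875]]
```

View pics/o1.png

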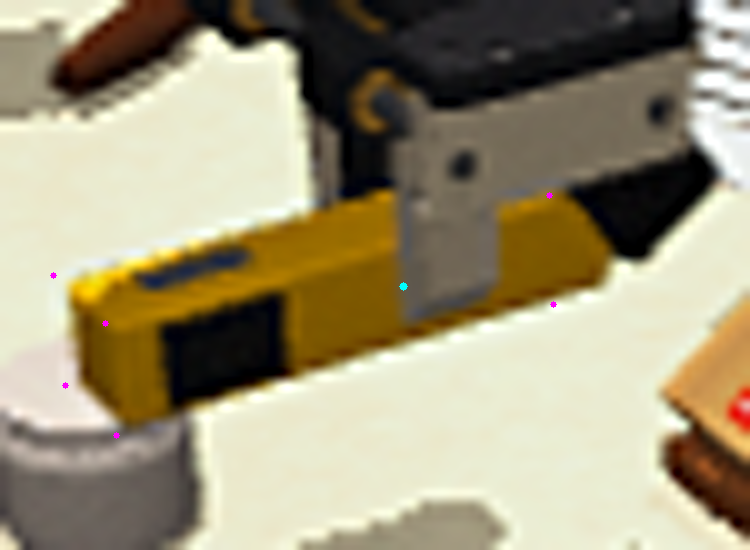

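The overlay at the tail, underside and nose now agrees within about 1.5 px (bevelled edges), and the scanner is level. Small correction, then hold.

>>> carry_out:
  twist:
    - [0, 0, -0.1]
    - [0, 0, -0.1]
    - [0, 0, 0]
    - [0, 0, 0]
    - [0, 0, 0]
    - [0, 0, 0]
    - [0, 0, 0]
    - [0, 0, 0]
    - [0, 0, 0]
    - [0, 0, 0]
  linear:
    - [0.1, -0.15, 0.05]
    - [0.05, -0.1, 0.05]
    - [0, 0, 0]
    - [0, 0, 0]
    - [0, 0, 0]
    - [0, 0, 0]
    - [0, 0, 0]
    - [0, 0, 0]
    - [0, 0, 0]
    - [0, 0, 0]
  claw: [0.2, 0.2, 0.2, 0.2, 0.2, 0.2, 0.2, 0.2, 0.2, 0.2]

```text
time_s: 11.4
position: [0.5293, 0.2055, 0.1238]
eef_rot: [0.998, 0.066, 0.0, 0.0]
wrist_force: [0.0, 0.3, -2.2]
width: 0.0299
```

```bash
python3 -c "
from sc import *
to(*scan());aim()"
```

```text
t 11.4 pos [0.5293 0.2055 0.1238] w 0.0299 F [ 0.   0.3 -2.2] q [-0.57  0.45  0.19  1.87 -0.11  0.84 -1.76]
lin [ 0.01 -0.03  0.04] twist [-0.07  0.07 -0.03]
scanner [0.5237 0.2056 0.1143] euler zyx [7.53 0.07 0.07] dist 0.1003 miss [-0.     -0.0003 -0.    ] angle 0.08
```

Aimed; holding still for 3 s.

>>> carry_out:
  twist:
    - [0, 0, 0]
    - [0, 0, 0]
    - [0, 0, 0]
    - [0, 0, 0]
    - [0, 0, 0]
    - [0, 0, 0]
    - [0, 0, 0]
    - [0, 0, 0]
    - [0, 0, 0]
    - [0, 0, 0]
  linear:
    - [0, 0, 0]
    - [0, 0, 0]
    - [0, 0, 0]
    - [0, 0, 0]
    - [0, 0, 0]
    - [0, 0, 0]
    - [0, 0, 0]
    - [0, 0, 0]
    - [0, 0, 0]
    - [0, 0, 0]
  claw: [0.2, 0.2, 0.2, 0.2, 0.2, 0.2, 0.2, 0.2, 0.2, 0.2]

```text
time_s: 12.4
position: [0.5293, 0.2055, 0.1238]
eef_rot: [0.998, 0.066, 0.0, 0.0]
wrist_force: [0.8, 0.1, -1.4]
width: 0.0297
```

>>> carry_out:
  twist:
    - [0, 0, 0]
    - [0, 0, 0]
    - [0, 0, 0]
    - [0, 0, 0]
    - [0, 0, 0]
    - [0, 0, 0]
    - [0, 0, 0]
    - [0, 0, 0]
    - [0, 0, 0]
    - [0, 0, 0]
  linear:
    - [0, 0, 0]
    - [0, 0, 0]
    - [0, 0, 0]
    - [0, 0, 0]
    - [0, 0, 0]
    - [0, 0, 0]
    - [0, 0, 0]
    - [0, 0, 0]
    - [0, 0, 0]
    - [0, 0, 0]
  claw: [0.2, 0.2, 0.2, 0.2, 0.2, 0.2, 0.2, 0.2, 0.2, 0.2]

```text
time_s: 13.4
position: [0.5293, 0.2055, 0.1238]
eef_rot: [0.998, 0.066, 0.0, 0.0]
wrist_force: [0.0, 0.0, -2.5]
width: 0.0296
```

>>> carry_out:
  twist:
    - [0, 0, 0]
    - [0, 0, 0]
    - [0, 0, 0]
    - [0, 0, 0]
    - [0, 0, 0]
    - [0, 0, 0]
    - [0, 0, 0]
    - [0, 0, 0]
    - [0, 0, 0]
    - [0, 0, 0]
  linear:
    - [0, 0, 0]
    - [0, 0, 0]
    - [0, 0, 0]
    - [0, 0, 0]
    - [0, 0, 0]
    - [0, 0, 0]
    - [0, 0, 0]
    - [0, 0, 0]
    - [0, 0, 0]
    - [0, 0, 0]
  claw: [0.2, 0.2, 0.2, 0.2, 0.2, 0.2, 0.2, 0.2, 0.2, 0.2]

```text
time_s: 14.4
position: [0.5293, 0.2055, 0.1238]
eef_rot: [0.998, 0.066, 0.0, 0.0]
wrist_force: [-0.0, -0.3, -2.5]
width: 0.0298
```

```bash
python3 -c "
from sc import *
to(*tcp(np.array([.4635,.095,.11]),R.from_euler('z',1.597)));aim()"
```

```text
t 14.4 pos [0.5293 0.2055 0.1238] w 0.0298 F [-0.  -0.3 -2.5] q [-0.57  0.45  0.19  1.87 -0.11  0.84 -1.76]
lin [-7.83  9.55  0.43] twist [ 1.000e-02  1.300e-01 -8.397e+01]
scanner [0.5237 0.2056 0.1143] euler zyx [7.53 0.07 0.07] dist 0.1003 miss [-0.     -0.0003 -0.    ] angle 0.08
```

Rock steady throughout. Now back over the pad: translate first, then turn.

>>> carry_out:
  twist:
    - [0, 0, 0]
    - [0, 0, 0]
    - [0, 0, 0]
    - [0, 0, 0]
    - [0, 0, 0]
    - [0, 0, 0]
    - [0, 0, 0]
    - [0, 0, 0]
    - [0, 0, 0]
    - [0, 0, 0]
  linear:
    - [-0.5, 0.6, -0.1]
    - [-0.9, 1.1, 0]
    - [-1.1, 1.3, 0]
    - [-1.2, 1.5, 0]
    - [-1.2, 1.5, 0]
    - [-1.0, 1.2, 0]
    - [-0.7, 0.9, 0]
    - [-0.3, 0.4, 0]
    - [0, 0, 0]
    - [0, 0, 0]
  claw: [0.2, 0.2, 0.2, 0.2, 0.2, 0.2, 0.2, 0.2, 0.2, 0.2]

```text
time_s: 15.4
position: [0.4654, 0.1023, 0.1251]
eef_rot: [0.998, 0.064, -0.0, 0.0]
wrist_force: [0.4, 0.7, -1.4]
width: 0.0296
```

>>> carry_out:
  twist:
    - [0, 0, -5]
    - [0, 0, -8]
    - [0, 0, -8.5]
    - [0, 0, -8.5]
    - [0, 0, -8.5]
    - [0, 0, -8.5]
    - [0, 0, -8.5]
    - [0, 0, -8.5]
    - [0, 0, -8.5]
    - [0, 0, -6]
  linear:
    - [0, 0, 0]
    - [0, 0, 0]
    - [0, 0, 0]
    - [0, 0, 0]
    - [0, 0, 0]
    - [0, 0, 0]
    - [0, 0, 0]
    - [0, 0, 0]
    - [0, 0, 0]
    - [0, 0, 0]
  claw: [0.2, 0.2, 0.2, 0.2, 0.2, 0.2, 0.2, 0.2, 0.2, 0.2]

```text
time_s: 16.4
position: [0.4708, 0.1118, 0.1254]
eef_rot: [0.723, 0.691, 0.003, 0.0]
wrist_force: [-0.8, 0.8, -2.3]
width: 0.0294
```

```bash
python3 -c "
from sc import *
to(*tcp(np.array([.4635,.095,.05]),R.from_euler('z',1.597)));aim()"
```

```text
t 16.4 pos [0.4708 0.1118 0.1254] w 0.0294 F [-0.8  0.8 -2.3] q [-0.24  0.31 -0.06  2.06  0.02  0.76 -0.35]
lin [-1.18 -0.64  6.58] twist [ 0.17 -0.09 -4.11]
scanner [0.4698 0.1063 0.1159] euler zyx [87.4  -0.1  -0.16] dist 0.2437 miss [-0.1797  0.1022 -0.1153] angle 43.15
```

>>> carry_out:
  twist:
    - [0, 0, -1]
    - [0, 0, -1]
    - [0, 0, -1]
    - [0, 0, -1]
    - [0, 0, 0]
    - [0, 0, 0]
    - [0, 0, 0]
    - [0, 0, 0]
    - [0, 0, 0]
    - [0, 0, 0]
  linear:
    - [-0.3, -0.2, 0.5]
    - [-0.3, -0.1, 1]
    - [-0.3, -0.1, 1.3]
    - [-0.2, -0.1, 1.4]
    - [0, 0, 1.1]
    - [0, 0, 0.8]
    - [0, 0, 0.4]
    - [0, 0, 0]
    - [0, 0, 0]
    - [0, 0, 0]
  claw: [0.2, 0.2, 0.2, 0.2, 0.2, 0.2, 0.2, 0.2, 0.2, 0.2]

```text
time_s: 17.4
position: [0.4668, 0.1026, 0.0547]
eef_rot: [0.7, 0.715, 0.003, 0.0]
wrist_force: [-0.6, 0.3, -2.1]
width: 0.0297
```

```bash
python3 -c "
from sc import *
to(*tcp(np.array([.4635,.095,.006]),R.from_euler('z',1.597)));aim()"
```

```text
t 17.4 pos [0.4668 0.1026 0.0547] w 0.0297 F [-0.6  0.3 -2.1] q [-0.22  0.43 -0.06  2.11  0.04  0.6  -0.29]
lin [-0.22 -0.29  3.92] twist [ 0.21 -0.15 -0.29]
scanner [0.4662 0.0972 0.0452] euler zyx [91.21 -0.15 -0.21] dist 0.1776 miss [-0.1972  0.0554 -0.1318] angle 44.93
```

>>> carry_out:
  twist:
    - [0.1, -0.1, -0.1]
    - [0.1, 0, -0.1]
    - [0, 0, 0]
    - [0, 0, 0]
    - [0, 0, 0]
    - [0, 0, 0]
    - [0, 0, 0]
    - [0, 0, 0]
    - [0, 0, 0]
    - [0, 0, 0]
  linear:
    - [-0.1, -0.1, 0.3]
    - [-0.1, -0.1, 0.6]
    - [0, 0, 0.6]
    - [0, 0, 0.6]
    - [0, 0, 0.5]
    - [0, 0, 0.4]
    - [0, 0, 0.2]
    - [0, 0, 0.1]
    - [0, 0, 0]
    - [0, 0, 0]
  claw: [0.2, 0.2, 0.2, 0.2, 0.2, 0.2, 0.2, 0.2, 0.2, 0.2]

```text
time_s: 18.4
position: [0.4657, 0.1008, 0.0195]
eef_rot: [0.698, 0.716, 0.002, 0.0]
wrist_force: [-0.3, -0.0, -1.7]
width: 0.0295
```

```bash
python3 -c "
from sc import *
to(*tcp(np.array([.4635,.095,.006]),R.from_euler('z',1.597)));aim()"
```

```text
t 18.4 pos [0.4657 0.1008 0.0195] w 0.0295 F [-0.3 -0.  -1.7] q [-0.22  0.5  -0.05  2.12  0.05  0.52 -0.29]
lin [-0.02 -0.16  0.4 ] twist [ 0.1  -0.06 -0.09]
scanner [0.4651 0.0952 0.01  ] euler zyx [ 9.141e+01 -6.000e-02 -1.000e-01] dist 0.1383 miss [-0.1987  0.0306 -0.1351] angle 45.05
```

>>> carry_out:
  twist:
    - [0, 0, 0]
    - [0, 0, 0]
    - [0, 0, 0]
    - [0, 0, 0]
    - [0, 0, 0]
    - [0, 0, 0]
    - [0, 0, 0]
    - [0, 0, 0]
    - [0, 0, 0]
    - [0, 0, 0]
  linear:
    - [0, 0, 0.1]
    - [0, 0, 0.1]
    - [0, 0, 0.1]
    - [0, 0, 0.1]
    - [0, 0, 0.05]
    - [0, 0, 0]
    - [0, 0, 0]
    - [0, 0, 0]
    - [0, 0, 0]
    - [0, 0, 0]
  claw: [0.2, 0.2, 0.2, 0.2, 0.2, 0.2, 0.2, 0.2, 0.2, 0.2]

```text
time_s: 19.4
position: [0.4665, 0.101, 0.0156]
eef_rot: [0.698, 0.716, 0.003, 0.001]
wrist_force: [0.1, -0.3, -1.1]
width: 0.0297
```

```bash
python3 -c "
from sc import *
to(*tcp(np.array([.4635,.095,.006]),R.from_euler('z',1.597)))"
```

```text
t 19.4 pos [0.4665 0.101  0.0156] w 0.0297 F [ 0.1 -0.3 -1.1] q [-0.22  0.5  -0.05  2.12  0.05  0.51 -0.29]
lin [-0.04 -0.23  0.01] twist [ 0.19 -0.08 -0.09]
```

>>> carry_out:
  twist:
    - [0, 0, 0]
    - [0, 0, 0]
    - [0, 0, 0]
    - [0, 0, 0]
    - [0, 0, 0]
    - [0, 0, 0]
    - [0, 0, 0]
    - [0, 0, 0]
    - [0, 0, 0]
    - [0, 0, 0]
  linear:
    - [0, 0, 0.05]
    - [0, 0, 0.05]
    - [0, 0, 0]
    - [0, 0, 0]
    - [0, 0, 0]
    - [0, 0, 0]
    - [0, 0, 0]
    - [0, 0, 0]
    - [0, 0, 0]
    - [0, 0, 0]
  claw: [0.2, 0.2, 0.2, 0.2, 0.2, 0.2, 0.2, 0.2, 0.2, 0.2]

```text
time_s: 20.4
position: [0.4667, 0.101, 0.0155]
eef_rot: [0.698, 0.716, 0.003, 0.001]
wrist_force: [0.4, -1.0, 1.0]
width: 0.0298
```

Contact: z stopped and the force turned positive. Open slowly.

>>> carry_out:
  twist:
    - [0, 0, 0]
    - [0, 0, 0]
    - [0, 0, 0]
    - [0, 0, 0]
    - [0, 0, 0]
    - [0, 0, 0]
    - [0, 0, 0]
    - [0, 0, 0]
    - [0, 0, 0]
    - [0, 0, 0]
  linear:
    - [0, 0, 0]
    - [0, 0, 0]
    - [0, 0, 0]
    - [0, 0, 0]
    - [0, 0, 0]
    - [0, 0, 0]
    - [0, 0, 0]
    - [0, 0, 0]
    - [0, 0, 0]
    - [0, 0, 0]
  claw: [0.34, 0.36, 0.4, 0.45, 0.5, 0.6, 0.7, 0.7, 0.7, 0.7]

```text
time_s: 21.4
position: [0.4676, 0.1013, 0.0158]
eef_rot: [0.698, 0.716, 0.003, 0.001]
wrist_force: [0.3, 0.7, 0.0]
width: 0.0642
```

>>> carry_out:
  twist:
    - [0, 0, 0]
    - [0, 0, 0]
    - [0, 0, 0]
    - [0, 0, 0]
    - [0, 0, 0]
    - [0, 0, 0]
    - [0, 0, 0]
    - [0, 0, 0]
    - [0, 0, 0]
    - [0, 0, 0]
  linear:
    - [0, 0, -0.5]
    - [0, 0, -1]
    - [0, 0, -1.5]
    - [0, 0, -2]
    - [0, 0, -2]
    - [0, 0, -2]
    - [0, 0, -2]
    - [0, 0, -2]
    - [0, 0, -1.5]
    - [0, 0, 0]
  claw: [0.7, 0.7, 0.7, 0.7, 0.7, 0.7, 0.7, 0.7, 0.7, 0.7]

```text
time_s: 22.4
position: [0.4665, 0.1007, 0.173]
eef_rot: [0.698, 0.716, 0.005, 0.002]
wrist_force: [1.9, 0.7, 0.4]
width: 0.0643
```

>>> carry_out:
  twist:
    - [0, 0, 0]
    - [0, 0, 0]
    - [0, 0, 0]
    - [0, 0, 0]
    - [0, 0, 0]
    - [0, 0, 0]
    - [0, 0, 0]
    - [0, 0, 0]
    - [0, 0, 0]
    - [0, 0, 0]
  linear:
    - [1, 0, -1]
    - [2, 0, -1]
    - [2, 0, -1]
    - [2, 0, -1]
    - [2, 0, -1]
    - [2, 0, -1]
    - [2, 0, 0]
    - [1, 0, 0]
    - [0, 0, 0]
    - [0, 0, 0]
  claw: [0.7, 0.7, 0.7, 0.7, 0.7, 0.7, 0.7, 0.7, 0.7, 0.7]

```text
time_s: 23.4
position: [0.4572, 0.2496, 0.2348]
eef_rot: [0.698, 0.716, 0.002, -0.0]
wrist_force: [0.6, -1.4, -0.2]
width: 0.0642
```

```bash
python3 -c "
from h import *
b=optics.camera('side'); save(b,'e_side'); a=optics.camera('top'); save(a,'e_top')"
```

```text
(no output)
```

View pics/e_side.png

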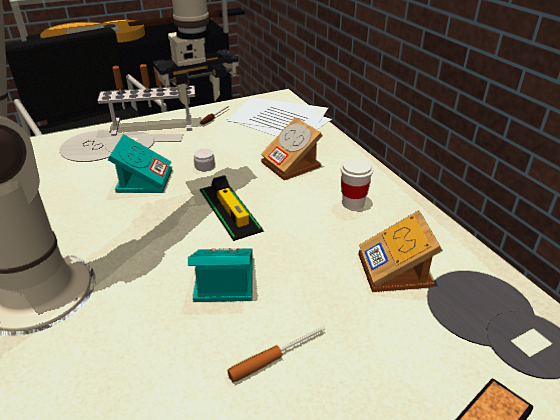

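The scanner sits upright lengthwise on the pad at about (203,232), inside the green lines. Stands, cup, tin and graver are unmoved, and the gripper is clear. Handing in.

```bash
python3 -c "
from h import *
print(job.job_done(), arm.observe()['time_s'])"
```

```text
the job is handed in; nothing more can be done
the job is handed in; nothing more can be done
```

I scanned the red-edged label and set the scanner back on its pad. The job is handed in after about 24 s of robot time; it reported no verdict.

**Scan:** By my pose estimate, the scanner was held level about 10.0 cm from the label. The line of sight was 0.1° off square and less than 1 mm off the label's middle. The measured tool pose did not change for 3 s. These figures rest on the camera fits of the label and scanner, so expect a real error of 2–4 mm and 1–2°.

**Setting down:** I lowered the scanner until the tool stopped descending and the wrist force turned upward, then opened the fingers slowly and backed off. The final side picture shows it upright, lengthwise on the pad between the green lines. The gripper is clear, and both stands, the cup, the graver and the tin look unmoved. I judged this last check by eye and did not measure it.

**Checks that disagreed:**
- **Label fits:** the top-only and side-only fits differed by about 3 mm in position and 1.6° in yaw, so I aimed between them.
- **Side overlay:** the first side-view overlay of the held scanner was about 3 px off, and I did not find out why. After I corrected the pose it agreed to about 1.5 px, which the bevelled edges could explain.

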